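# Strip a gear unit's output stack onto the inspection seats

### The job

The output stack of a gear unit stands on the stepped arbor, waiting to be measured: strip it from the top down and set each part down, the same way up, on its own inspection seat, lying flat on the pad with the centre pin up through its bore: the black spacer sleeve on the red seat, the ball bearing on the white one, the brass worm wheel on the orange one and the aluminium flange cover on the blue one. Set the parts down, never let one drop, and leave the calliper lying where it is.

Things in the scene. Friction and masses are not known exactly. Their poses are not given: they have to be found in the camera images.
- arbor: fixed stepped steel arbor on a dark base plate 100 x 100 x 12 mm, at any of five places; carries the stack, from below: cover, worm wheel, bearing, sleeve. Shoulder under the cover 30 mm above the worktop; above it the shaft is 40 mm thick up to 57 mm, 30 to 75, 21 to 90, then a tapered nose to 95. Parts have 2 mm play all round and lift straight up. Origin: centre of the base's underside, on the shaft axis; z up.
- sleeve: loose black spacer sleeve, the top of the stack: 34 mm outside diameter, 22 mm bore, 28 mm tall, 75 to 130 g. Origin: centre of its underside; z up along its axis. At the start its underside is 91 mm above the worktop.
- bearing: loose steel ball bearing, second from the top: 52 mm outside diameter, 25 mm bore, 15 mm tall, 105 to 180 g; grip it round the outside (the worm wheel's face lies directly under it). Origin: centre of its underside; z up along its axis. At the start its underside is 76 mm above the worktop.
- worm_wheel: loose brass worm wheel with a dark steel hub, third from the top: toothed rim 66 mm outside diameter, 34 mm bore, 18 mm tall, 255 to 440 g; grip it across the rim (free below it for 20 mm). Origin: centre of its underside; z up along its axis. At the start its underside is 58 mm above the worktop.
- cover: loose aluminium flange cover, bottom of the stack: flange 92 mm across, 8 mm thick, with a raised boss 54 mm across reaching 28 mm above the underside; 44 mm bore; 225 to 390 g. Grip the boss with the last 10 to 15 mm of the fingers: the bare shaft then stands 37 mm above the boss. Origin: centre of its underside (30 mm above the worktop at the start); z up its axis, boss up.
- seat_sleeve: fixed inspection seat for the spacer sleeve, at any of five places: dark square steel foot 84 x 84 x 8 mm, aluminium stem, round red plastic pad 30 mm across whose flat top is 32 mm above the worktop, upright steel centre pin 6 mm thick and 12 mm tall in its middle (the part's bore is 22 mm). Origin: centre of the foot's underside, on the pin's axis; z up.
- seat_bearing: fixed inspection seat for the ball bearing, at any of five places: dark square steel foot 84 x 84 x 8 mm, aluminium stem, round white plastic pad 46 mm across whose flat top is 32 mm above the worktop, upright steel centre pin 9 mm thick and 10 mm tall in its middle (the part's bore is 25 mm). Origin: centre of the foot's underside, on the pin's axis; z up.
- seat_wheel: fixed inspection seat for the worm wheel, at any of five places: dark square steel foot 84 x 84 x 8 mm, aluminium stem, round orange plastic pad 60 mm across whose flat top is 32 mm above the worktop, upright steel centre pin 18 mm thick and 12 mm tall in its middle (the part's bore is 34 mm). Origin: centre of the foot's underside, on the pin's axis; z up.
- seat_cover: fixed inspection seat for the flange cover, at any of five places: dark square steel foot 84 x 84 x 8 mm, aluminium stem, round blue plastic pad 84 mm across whose flat top is 32 mm above the worktop, upright steel centre pin 24 mm thick and 14 mm tall in its middle (the part's bore is 44 mm). Origin: centre of the foot's underside, on the pin's axis; z up.
- calliper: bystander: steel vernier calliper, about 217 mm long, 73 mm across the jaws, 8 mm thick, lying flat at the front right of the worktop. Origin: middle of its underside.
Mind the look-alikes: they are no part of the job. There is more than one size of the bearing; the job needs the smaller. What is shaped like the seat_wheel but purple is not meant.

How it is judged (in metres and radians):
On the way, in this order (a step that is already met when the one before it is completed fails the run):
1. the sleeve lies flat on its own seat, released (horizontal distance between sleeve and seat_sleeve below 0.01 m and z of sleeve in the frame of seat_sleeve between 0.028 and 0.036 m and angle between sleeve's own z axis and vertical below 0.12 rad and linear speed of sleeve below 0.02 m/s and contact force between the fingers and sleeve below 0.1 N), for 0.2 s.
2. the bearing lies flat on its own seat, released (horizontal distance between bearing and seat_bearing below 0.01 m and z of bearing in the frame of seat_bearing between 0.028 and 0.036 m and angle between bearing's own z axis and vertical below 0.12 rad and linear speed of bearing below 0.02 m/s and contact force between the fingers and bearing below 0.1 N), for 0.2 s.
3. the worm wheel lies flat on its own seat, released (horizontal distance between worm_wheel and seat_wheel below 0.01 m and z of worm_wheel in the frame of seat_wheel between 0.028 and 0.036 m and angle between worm_wheel's own z axis and vertical below 0.12 rad and linear speed of worm_wheel below 0.02 m/s and contact force between the fingers and worm_wheel below 0.1 N), for 0.2 s.
4. the flange cover lies flat on its own seat, released (horizontal distance between cover and seat_cover below 0.012 m and z of cover in the frame of seat_cover between 0.028 and 0.036 m and angle between cover's own z axis and vertical below 0.12 rad and linear speed of cover below 0.02 m/s and contact force between the fingers and cover below 0.1 N), for 0.2 s.
At the end, for the whole second after the job is handed in: Each of the four parts lies flat (within 0.12 rad, boss of the cover up) on the pad of its own seat, its underside within 4 mm of the pad's top and its axis within 10 mm of the seat's (12 mm for the cover), which the pin through the bore ensures; all are at rest and released (all of step 1 and all of step 2 and all of step 3 and all of step 4); the robot touches nothing.
It fails at once if a part falls freely and reaches 0.75 m/s (a drop of some 3 cm) ((contact force between cover and anything else below 0.02 N and linear speed of cover above 0.75 m/s) or (contact force between worm_wheel and anything else below 0.02 N and linear speed of worm_wheel above 0.75 m/s) or (contact force between bearing and anything else below 0.02 N and linear speed of bearing above 0.75 m/s) or (contact force between sleeve and anything else below 0.02 N and linear speed of sleeve above 0.75 m/s)).
It fails at once if the calliper is shifted by more than 25 mm (distance of calliper from where it was at the start of the episode above 0.025 m).
It also fails if it takes over 120 s, if anything falls off the work surface, if the arm or the gripper's body presses on something with over 40 N, if the wrist force passes 120 N, or if a joint passes its speed limit or range.

### The arm

A 6-joint arm with a two-finger parallel gripper is mounted at the origin on a cart in front of the work surface, level with it; the furniture and walls round the work are solid. World frame = base frame: x ahead of the robot, y to its left, z up, the work surface at z = 0. Lengths are in m, angles in degrees, forces in N, time in s.
With the tool pointing down it reaches from about 0.4 to 0.825 m from the base axis. Payload 7 kg.
Tool frame: the origin (TCP) lies between the finger pads; the fingertips stand ctrl.nose_length ahead of it and the grasp point (between the pads) lies 2 mm behind it (ctrl.nose_length is the distance from the TCP to the fingertips, in m); z points along the fingers, y is the line along which they close (so a half turn about z gives the same grasp; the last joint's range is limited). The gripper opens to 88 mm and grips with 3 to 60 N. Pads are 19 mm wide; open, the fingers measure 130 mm over their backs; the gripper's body (78 mm by 193 mm) begins 47 mm behind the grasp point.
Start: joints at [82.397, 20.546, 0.682, 0, -70.136, -16.507], TCP at [0.276, 0.616, 0.244] pointing down, gripper open.
Joint ranges: [-176.03, 176.03], [-82.01, 121.73], [-58.28, 71.71], [-173.87, 95.51], [-174.79, -0.11], [-173.66, 173.66]. Speed limits (degrees/s): [136.94, 136.94, 172.46, 180, 180, 180].

### API

Orientations are given as [roll, pitch, yaw] about the fixed x, y, z axes, in that order (R = Rz(yaw) Ry(pitch) Rx(roll)).
In Python, from plant import ctrl gives the robot as it stands.
- The arm moves only by the tool apply_moves, never from a script. Its argument "commands" is a list of rows, each a list of 3 entries, a list of its own where there are three numbers: the shift along the world's x, y, z in cm, then the turn about the world's z in rad, then the closure, from 0 (fully open) to 1 (shut). In form: [[[x, y, z], turn, jaw], ...]. A call has 1 to 20 rows; each row is the pose to reach, as a shift and turn from the pose commanded when the call began; what a row does not reach only later rows make up. A row lasts 1/12 s, in which the tool goes at most 41.7 mm and 7.16 degrees, less where a joint would pass 70% of its speed; a pose out of reach is approached as far as the arm can. A call with a gripper value outside its range is refused whole. The fingers move at their own pace and stop on an object; the grip force is fixed at half the most. Time passes only in rows, so rows that repeat a pose let the fingers close. It gives the time, the measured TCP pose, the force, the opening and the grip force at its end, in the units of the state.
- ctrl.get_obs(): the state, without advancing time (a new reading comes with each control period).
- ctrl.snapshot(name): name is "side" or "top" or "wrist"; returns a dict with "img" (384x512x3 uint8, red, green, blue), "fx", "fy", "cx", "cy" (pixels), "T" (4x4, takes a point from camera to world coordinates). Camera axes: x right, y up, looking along -z (the intrinsics and any distortion apply to the point x, -y, -z); pixel columns grow to the right and rows downward; lengths in m; the calibration is good to about 2 mm. A picture is of the moment at which its call begins. There is no depth.
- ctrl.close_job(): hands the job in; it is judged then, once.
Trained networks look in a picture, given as the dict that the camera call returned (one of the last four; its "shot" number tells which), for a name from the list of things; names that differ only in an ending like _2 or _b are one class to them, and where a whole thing is asked for, a point or a joint stands for the part that bears it (a point fixed in the world has none). Each returns a list of dicts, best first, with "score" (0 to 1); they miss things now and then, are a little off and sometimes report something else, mostly with a low value. They report only what shows in the picture. A call takes as long as a camera call. They do not tell look-alikes from the thing itself.
- ctrl.search_frame(picture, target): "at" ([column, row] in pixels, amid what is visible of it).
- ctrl.spot_point(picture, target): "at" ([column, row] in pixels: a listed point, or the origin of a listed thing).
The state is a dict: "clock": time; "joint_pos": joint angles; "qvel": joint speeds; "tau": joint torques, N m; "tool_pos": TCP position; "orientation": TCP orientation; "force": force on the tool from outside, world axes, zero at the start; "moment": the same for the moment, N m; "opening": finger opening in m; "gripper_force": force on a finger pad.
Only numpy, scipy, OpenCV 4.12 (cv2) and the standard library are available. Lean on these libraries where they do the work, as an engineer would, in place of code of your own. Each camera call takes 0.05 s, during which the arm holds its last target. There are 200 camera calls.

## Working session

There is one attempt and no reset: what is moved stays moved. The work goes in short steps, Python scripts to look and compute and a tool call to move; the robot and the scene stay as the last step left them, time stands still between calls to the robot, and variables do not carry over. Pictures are saved under pics/ and viewed, at most 14 in all, crops included, and the job is handed in when it is done.

Besides the shell and the picture viewer there is one more tool, called after "Request:" as name(argument=value, ...), one argument or row to a line, values as JSON. apply_moves: Moves the arm, as the interface text tells. Its arguments: {"type":"object","properties":{"commands":{"type":"array"}},"required":["commands"]}

```bash
mkdir -p pics; cat > h.py <<'E'
import numpy as np, cv2
from plant import ctrl
def ray(s,uv):
    T=np.array(s["T"]); d=np.array([(uv[0]-s["cx"])/s["fx"],-(uv[1]-s["cy"])/s["fy"],-1.])
    return T[:3,3],T[:3,:3]@d
def atz(s,uv,z):
    o,d=ray(s,uv); return o+d*(z-o[2])/d[2]
def proj(s,p):
    T=np.array(s["T"]); c=T[:3,:3].T@(np.array(p)-T[:3,3]); return s["cx"]+s["fx"]*c[0]/-c[2], s["cy"]-s["fy"]*c[1]/-c[2]
def save(s,n): cv2.imwrite(f"pics/{n}.png",cv2.cvtColor(s["img"],cv2.COLOR_RGB2BGR))
E
python3 - <<'E'
from h import *
o=ctrl.get_obs(); print(o, ctrl.nose_length)
zs=dict(arbor=0,sleeve=.091,seat_sleeve=0,seat_bearing=0,seat_wheel=0,seat_cover=0,calliper=0,bearing=.076)
ims=[]
for c in ("top","side"):
    s=ctrl.snapshot(c); ims.append(s["img"]); save(s,c+"0"); print(c,{k:s[k] for k in s if k!="img"})
    for n,z in zs.items():
        for r in ctrl.spot_point(s,n)[:4]: print(c,n,round(r["score"],2),np.round(r["at"],1),atz(s,r["at"],z).round(3))
E
```

```text
{'clock': 0.0, 'joint_pos': array([ 8.23956211e+01,  2.05916991e+01,  6.35208246e-01, -2.17125789e-02,
       -7.01343688e+01, -1.65083806e+01]), 'qvel': array([-0.09036987,  0.00610121,  0.02928496,  0.00742973,  0.00675542,
       -0.09081959]), 'tau': array([ 7.74443815e-04, -5.82715023e+01,  2.93069440e+01,  6.99770004e+00,
        7.04184640e-03, -1.57168733e-04]), 'tool_pos': array([0.27557156, 0.61569862, 0.24262556]), 'orientation': array([ 1.79907085e+02, -6.25113784e-03, -2.41201490e+01]), 'force': array([-0.03291408, -0.839032  , -0.28897037]), 'moment': array([ 0.01551199, -0.08306074, -0.03798124]), 'gripper_force': 0.0, 'opening': 0.08771189433199629} 0.017
top {'fx': 367.4539106512413, 'fy': 367.4539106512413, 'cx': 251.57489426630687, 'cy': 191.87603324057352, 'T': array([[-0.02404716,  0.99165877, -0.12662784,  0.33330914],
       [-0.99968876, -0.02469455, -0.00354497, -0.00468849],
       [-0.00664242,  0.12650318,  0.99194396,  1.31491322],
       [ 0.        ,  0.        ,  0.        ,  1.        ]]), 'shot': 1}
top arbor 0.67 [326.2 205.2] [ 0.446 -0.266  0.   ]
[... 1041 characters left out ...]
32.4 251.3] [ 0.447 -0.259  0.   ]
side sleeve 0.42 [231.8 224.8] [ 0.448 -0.26   0.091]
side seat_sleeve 0.57 [234.7 213.9] [0.47  0.017 0.   ]
side seat_bearing 0.75 [263.3 197.1] [0.599 0.176 0.   ]
side seat_bearing 0.62 [231.1 249.4] [ 0.444 -0.247  0.   ]
side seat_wheel 0.67 [231.3 192.8] [0.467 0.241 0.   ]
side seat_wheel 0.59 [214.  179.6] [0.392 0.428 0.   ]
side seat_cover 0.56 [281.4 230.8] [ 0.621 -0.139  0.   ]
side seat_cover 0.29 [238.9 213.7] [0.486 0.018 0.   ]
side calliper 0.67 [214. 297.] [ 0.391 -0.478  0.   ]
side bearing 0.53 [231.2 231.7] [ 0.445 -0.275  0.076]
side bearing 0.41 [229.2 231.3] [ 0.439 -0.272  0.076]
side bearing 0.22 [263.8 193.9] [0.58  0.019 0.076]
```

```bash
python3 - <<'E'
import cv2
a=cv2.imread("pics/top0.png")[110:290,90:450]
b=cv2.imread("pics/side0.png")[140:330,120:400]
cv2.imwrite("pics/top1.png",cv2.resize(a,(800,400),interpolation=3)); cv2.imwrite("pics/side1.png",cv2.resize(b,(800,543),interpolation=3))
E
```

```text
(no output)
```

View pics/top1.png

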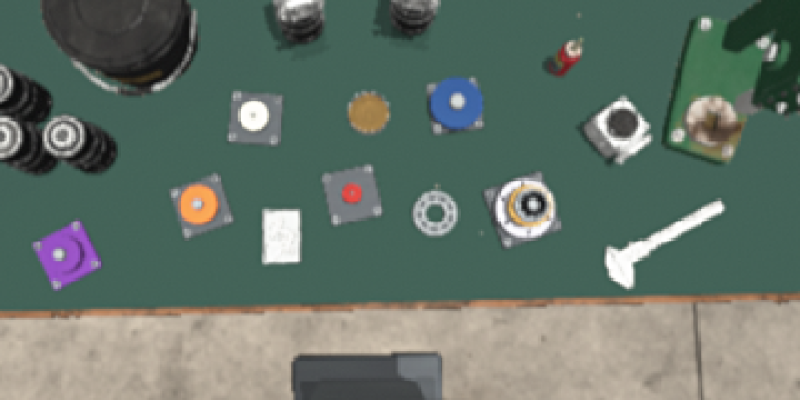

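View pics/side1.png

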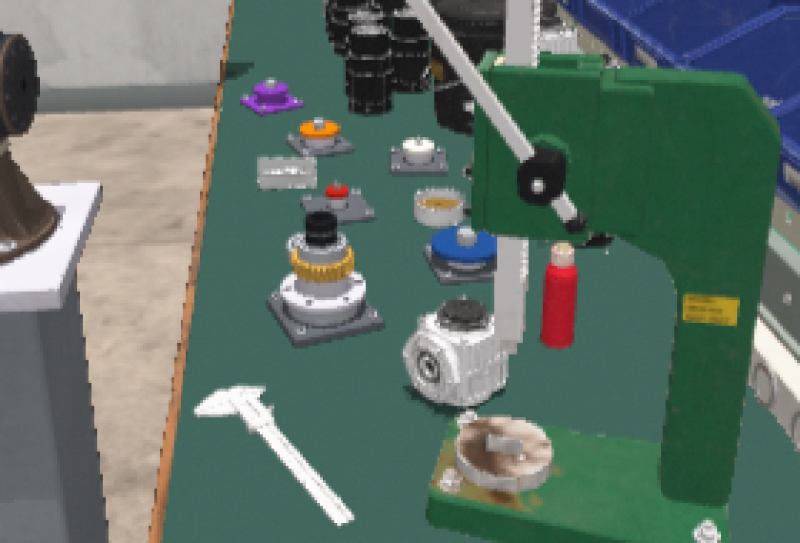

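The top crop shows the stack at crop (530,205), i.e. full image (328,202). The seats are red (350,193), white (253,115), orange (197,205) and blue (456,103).

- **Bearing candidates:** the loose ring at (435,213) is the larger look-alike. The one in the stack is the one meant.
- **Seat candidates:** the purple seat at (66,255) is a look-alike. The orange seat is the one meant.

I'll fly over the seats and check each with the wrist camera.

Request:
apply_moves(
  commands=[
    [[17,-37,2],0,0],
    [[17,-37,2],0,0],
    [[17,-37,2],0,0],
    [[17,-37,2],0,0],
    [[17,-37,2],0,0],
    [[17,-37,2],0,0],
    [[17,-37,2],0,0],
    [[17,-37,2],0,0],
    [[17,-37,2],0,0],
    [[17,-37,2],0,0],
    [[17,-37,2],0,0],
    [[17,-37,2],0,0],
    [[17,-37,2],0,0],
    [[17,-37,2],0,0],
  ],
)

```text
clock: 2.07
tool_pos: [0.4455, 0.2468, 0.2635]
orientation: [-180.0, 0.0, -24.1]
force: [-0.2, 0.3, 0.4]
opening: 0.0875
gripper_force: 0.0
```

```bash
cat > look.py <<'E'
import sys
from h import *
# usage: look.py picname target:z ...
s=ctrl.snapshot("wrist"); save(s,sys.argv[1]); o=ctrl.get_obs()
print("t",o["clock"],"tcp",o["tool_pos"].round(4),o["orientation"].round(2),"q6",o["joint_pos"].round(0),"cam",np.array(s["T"])[:3,3].round(3),"f",o["force"].round(1),"open",round(o["opening"],4))
for a in sys.argv[2:]:
    n,z=a.split(":")
    for r in ctrl.spot_point(s,n)[:3]: print(n,round(r["score"],2),np.round(r["at"],1),atz(s,r["at"],float(z)).round(4))
E
python3 look.py w0 seat_wheel:0 seat_bearing:0
```

```text
t 2.1167 tcp [0.4454 0.247  0.2634] [179.99   0.   -24.04] q6 [ 51.   4. -18.  -0. -68.  15.] cam [0.511 0.218 0.405] f [-0.5 -0.4  0.3] open 0.0877
seat_wheel 0.96 [120.  266.4] [0.3928 0.4813 0.    ]
seat_wheel 0.95 [245.4 149.5] [0.4676 0.258  0.    ]
```

View pics/w0.png

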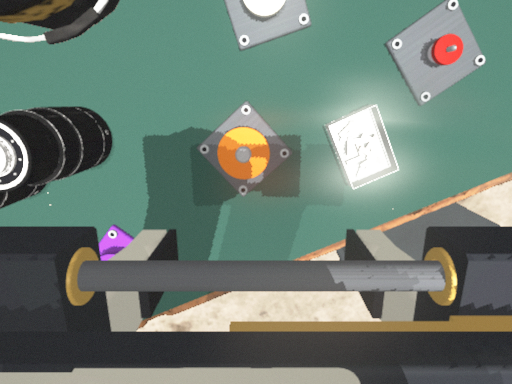

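The wrist view shows the orange seat at (243,153), the red one at (448,50) and the purple look-alike at (115,240). I'll measure the pads by colour.

```bash
cat > pads.py <<'E'
from h import *
R={"red":((0,10),.030),"orange":((11,22),.060),"blue":((100,120),.084),"white":(None,.046)}
def pads(s):
    hsv=cv2.cvtColor(s["img"],cv2.COLOR_RGB2HSV)
    for n,(h,dia) in R.items():
        m=cv2.inRange(hsv,(0,0,185),(180,40,255)) if h is None else cv2.inRange(hsv,(h[0],150,70),(h[1],255,255))
        m=cv2.morphologyEx(m,cv2.MORPH_OPEN,np.ones((3,3)))
        for c in cv2.findContours(m,0,2)[0]:
            c=cv2.convexHull(c)
            if cv2.contourArea(c)<200 or len(c)<6: continue
            (x,y),(a,b),_=cv2.fitEllipse(c)
            P=atz(s,(x,y),.032); d=np.linalg.norm(P-np.array(s["T"])[:3,3]); D=np.sqrt(a*b)/s["fx"]*d
            if min(a,b)/max(a,b)>.85 and abs(D/dia-1)<.2: print(n,(round(x),round(y)),P.round(4),"dia",round(D,4))
if __name__=="__main__":
    for c in ("wrist","top","side"): print(c); pads(ctrl.snapshot(c))
E
python3 pads.py
```

```text
wrist
orange (243, 153) [0.4682 0.2591 0.032 ] dia 0.0589
top
blue (295, 156) [ 0.6221 -0.1576  0.032 ] dia 0.0781
side
```

Request:
apply_moves(
  commands=[
    [[8,-18,2],0,0],
    [[8,-18,2],0,0],
    [[8,-18,2],0,0],
    [[8,-18,2],0,0],
    [[8,-18,2],0,0],
    [[8,-18,2],0,0],
    [[8,-18,2],0,0],
    [[8,-18,2],0,0],
  ],
)

```text
clock: 3.03
tool_pos: [0.5256, 0.0662, 0.2833]
orientation: [180.0, 0.0, -24.2]
force: [-0.6, 0.4, -0.0]
opening: 0.0877
gripper_force: 0.0
```

```bash
python3 pads.py; python3 look.py w1 seat_sleeve:0 seat_bearing:0 seat_wheel:0 seat_cover:0
```

```text
wrist
red (313, 180) [0.4812 0.0163 0.032 ] dia 0.0278
white (152, 135) [0.6101 0.1701 0.032 ] dia 0.0507
top
blue (295, 156) [ 0.6221 -0.1576  0.032 ] dia 0.0781
side
t 3.2333 tcp [0.5254 0.0671 0.2835] [-180.      0.    -24.01] q6 [ 29.   5. -14.  -0. -71.  37.] cam [0.591 0.038 0.425] f [ 0.1 -0.1  1.2] open 0.0878
seat_bearing 0.71 [160.5 134. ] [0.6076 0.1711 0.    ]
seat_cover 0.61 [403.1   3.2] [ 0.6246 -0.1574  0.    ]
```

Request:
apply_moves(
  commands=[
    [[-11,-31,0],0,0],
    [[-11,-31,0],0,0],
    [[-11,-31,0],0,0],
    [[-11,-31,0],0,0],
    [[-11,-31,0],0,0],
    [[-11,-31,0],0,0],
    [[-11,-31,0],0,0],
    [[-11,-31,0],0,0],
    [[-11,-31,0],0,0],
    [[-11,-31,0],0,0],
    [[-11,-31,0],0,0],
    [[-11,-31,0],0,0],
  ],
)

```text
clock: 4.43
tool_pos: [0.4161, -0.2432, 0.2836]
orientation: [-180.0, -0.0, -24.1]
force: [-1.2, 0.6, 0.5]
opening: 0.0878
gripper_force: 0.0
```

```bash
python3 pads.py; python3 look.py w2 arbor:0 sleeve:.091 bearing:.076 worm_wheel:.058 cover:.03 seat_cover:0
```

```text
wrist
top
orange (179, 202) [0.4688 0.2558 0.032 ] dia 0.0588
side
t 4.6333 tcp [ 0.4162 -0.243   0.2836] [-1.8e+02 -1.0e-02 -2.4e+01] q6 [ -7.   1. -19.  -0. -70.  73.] cam [ 0.482 -0.272  0.425] f [0.  0.9 0.5] open 0.0874
arbor 0.62 [259.4 130.8] [ 0.4506 -0.256   0.    ]
sleeve 0.69 [260.3 140.8] [ 0.4478 -0.2561  0.091 ]
bearing 0.81 [260.3 139.8] [ 0.4472 -0.2558  0.076 ]
bearing 0.78 [165.3 176.5] [ 0.4532 -0.1453  0.076 ]
bearing 0.74 [126.7  28.8] [ 0.5974 -0.1812  0.076 ]
seat_cover 0.68 [124.7  31.3] [ 0.6212 -0.1581  0.    ]
seat_cover 0.25 [261.9 142.3] [ 0.436 -0.253  0.   ]
```

View pics/w2.png

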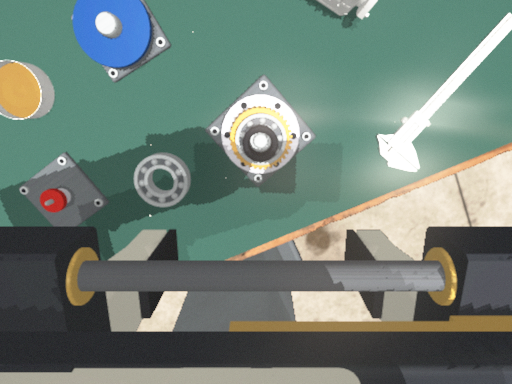

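The stack is at (260,140). The loose larger bearing at (162,180) is not meant: the stack's bearing sits under the sleeve. One crop will confirm this, along with circle fits.

```bash
python3 - <<'E'
from h import *
s=ctrl.snapshot("wrist"); save(s,"w3")
im=cv2.imread("pics/w3.png")
cv2.imwrite("pics/c3.png",cv2.resize(im[65:220,115:325],None,fx=3.5,fy=3.5,interpolation=cv2.INTER_CUBIC))
hsv=cv2.cvtColor(im,cv2.COLOR_BGR2HSV)
m=np.zeros(im.shape[:2],np.uint8); m[100:185,215:305]=cv2.inRange(hsv,(0,0,0),(180,255,50))[100:185,215:305]
for c in cv2.findContours(m,0,2)[0]:
    if cv2.contourArea(c)>200:
        (x,y),ab,_=cv2.fitEllipse(cv2.convexHull(c)); print(x,y,ab,atz(s,(x,y),.119),"exp dia",.034*s["fx"]/(.425-.119))
print(atz(s,(260.5,132.5),.012))
for z in (0,.058,.091,.119): print(z,np.round(proj(s,(.449,-.256,z)),1))
E
```

```text
[ 0.44856865 -0.25771568  0.012     ]
0 [259.1 131.9]
0.058 [258.9 136.4]
0.091 [258.8 139.7]
0.119 [258.6 142.9]
```

View pics/c3.png

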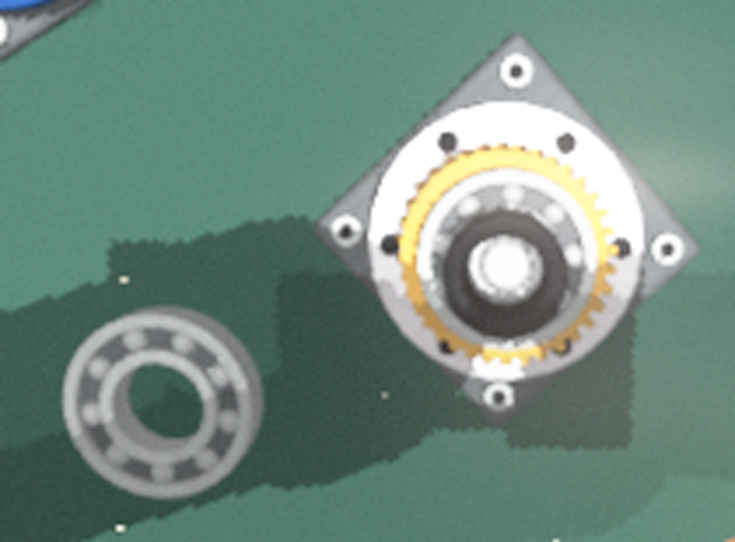

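Request:
apply_moves(
  commands=[
    [[3.3,-1.2,-12],0,0],
    [[3.3,-1.2,-12],0,0],
    [[3.3,-1.2,-12],0,0],
    [[3.3,-1.2,-12],0,0],
    [[3.3,-1.2,-15],0,0],
    [[3.3,-1.2,-16],0,0],
    [[3.3,-1.2,-17.2],0,0],
    [[3.3,-1.2,-17.2],0,0],
    [[3.3,-1.2,-17.2],0,0],
    [[3.3,-1.2,-17.2],0,0.4],
    [[3.3,-1.2,-17.2],0,0.55],
    [[3.3,-1.2,-17.2],0,0.7],
    [[3.3,-1.2,-17.2],0,1],
    [[3.3,-1.2,-17.2],0,1],
    [[3.3,-1.2,-17.2],0,1],
    [[3.3,-1.2,-17.2],0,1],
    [[3.3,-1.2,-17.2],0,1],
  ],
)

```text
clock: 6.4
tool_pos: [0.4487, -0.2559, 0.1116]
orientation: [180.0, 0.0, -24.1]
force: [-0.7, 0.0, 0.0]
opening: 0.0401
gripper_force: 0.0
```

Request:
apply_moves(
  commands=[
    [[0,0,0],0,1],
    [[0,0,0],0,1],
    [[0,0,0],0,1],
    [[0,0,0],0,1],
    [[0,0,0],0,1],
    [[0,0,0],0,1],
  ],
)

```text
clock: 6.9
tool_pos: [0.4487, -0.2559, 0.1116]
orientation: [180.0, 0.0, -24.1]
force: [-0.0, 0.4, 0.7]
opening: 0.0336
gripper_force: 30.0
```

Request:
apply_moves(
  commands=[
    [[0,0,0.6],0,1],
    [[0,0,2],0,1],
    [[0,0,5],0,1],
    [[0,0,8],0,1],
    [[0,0,11],0,1],
    [[0,3,12],0,1],
    [[0,6,12],0,1],
    [[0,9,12],0,1],
    [[0,12,12],0,1],
    [[0,15,12],0,1],
    [[0,18,12],0,1],
    [[0,21,12],0,1],
    [[0,24,12],0,1],
    [[0,27,12],0,1],
    [[0,28.6,12],0,1],
    [[0,28.6,12],0,1],
    [[0,28.6,12],0,1],
  ],
)

```text
clock: 8.32
tool_pos: [0.4486, 0.0308, 0.2318]
orientation: [-180.0, 0.0, -24.0]
force: [-0.0, 0.3, -0.9]
opening: 0.0338
gripper_force: 30.0
```

```bash
python3 look.py w4 seat_sleeve:0 sleeve:.21; python3 pads.py
```

```text
t 8.3667 tcp [0.4485 0.0302 0.2317] [ 1.800e+02  1.000e-02 -2.405e+01] q6 [ 29.  -1. -27.  -0. -63.  37.] cam [0.514 0.002 0.373] f [-0.6 -0.4 -1.1] open 0.034
seat_sleeve 0.77 [260.7 133.2] [0.4837 0.0156 0.    ]
sleeve 0.97 [264.1 242.4] [0.4469 0.0301 0.21  ]
wrist
red (260, 140) [0.4804 0.0159 0.032 ] dia 0.0293
top
blue (295, 156) [ 0.6221 -0.1577  0.032 ] dia 0.0782
side
```

View pics/w4.png

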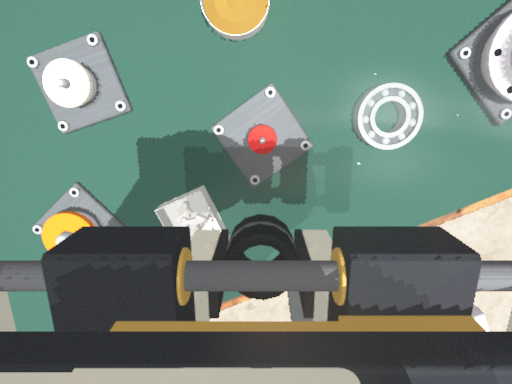

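The sleeve is held at (263,250) and the red pad is centred at (262,140). I'll set it down.

Request:
apply_moves(
  commands=[
    [[3.2,-1.4,-4],0,1],
    [[3.2,-1.4,-8],0,1],
    [[3.2,-1.4,-11],0,1],
    [[3.2,-1.4,-13],0,1],
    [[3.2,-1.4,-14.5],0,1],
    [[3.2,-1.4,-15.5],0,1],
    [[3.2,-1.4,-16.3],0,1],
    [[3.2,-1.4,-17],0,1],
    [[3.2,-1.4,-17.5],0,1],
    [[3.2,-1.4,-17.8],0,1],
    [[3.2,-1.4,-17.9],0,1],
    [[3.2,-1.4,-17.9],0,1],
    [[3.2,-1.4,-17.9],0,1],
  ],
)

```text
clock: 9.7
tool_pos: [0.4811, 0.0163, 0.053]
orientation: [-180.0, -0.0, -24.1]
force: [0.7, -0.4, -0.7]
opening: 0.0338
gripper_force: 30.0
```

```bash
python3 -c "
from h import *
o=ctrl.get_obs();print(o['tool_pos'],o['force'],o['moment'])"
```

```text
[0.48107617 0.01626112 0.0530283 ] [ 0.68187565 -0.36756553 -0.69847559] [-0.03784403 -0.06131357  0.03279782]
```

Request:
apply_moves(
  commands=[
    [[0,0,-0.05],0,1],
    [[0,0,-0.1],0,1],
    [[0,0,-0.1],0,1],
  ],
)

```text
clock: 9.95
tool_pos: [0.4812, 0.0163, 0.0524]
orientation: [-180.0, -0.1, -24.1]
force: [-2.3, 0.5, 8.0]
opening: 0.0336
gripper_force: 30.0
```

Request:
apply_moves(
  commands=[
    [[0,0,0],0,0.5],
    [[0,0,0],0,0.3],
    [[0,0,0],0,0],
    [[0,0,0],0,0],
    [[0,0,0],0,0],
    [[0,0,0],0,0],
    [[0,0,2],0,0],
    [[0,0,6],0,0],
    [[0,0,10],0,0],
    [[0,0,14],0,0],
    [[-3.3,1.4,18],0,0],
    [[-3.3,1.4,18],0,0],
    [[-3.3,1.4,18],0,0],
    [[-3.3,1.4,18],0,0],
  ],
)

```text
clock: 11.12
tool_pos: [0.4475, 0.0304, 0.2319]
orientation: [-179.9, -0.0, -24.1]
force: [-0.5, 1.0, -1.0]
opening: 0.0878
gripper_force: 0.0
```

```bash
python3 look.py w5 seat_sleeve:0 sleeve:.032
```

```text
t 11.1667 tcp [0.4474 0.0301 0.2309] [ 1.800e+02  2.000e-02 -2.408e+01] q6 [ 29.  -1. -28.  -0. -63.  37.] cam [0.513 0.002 0.373] f [0.4 0.1 0. ] open 0.0878
seat_sleeve 0.97 [257.7 134.5] [0.483 0.019 0.   ]
sleeve 0.75 [258.7 137.9] [0.4819 0.018  0.032 ]
```

View pics/w5.png

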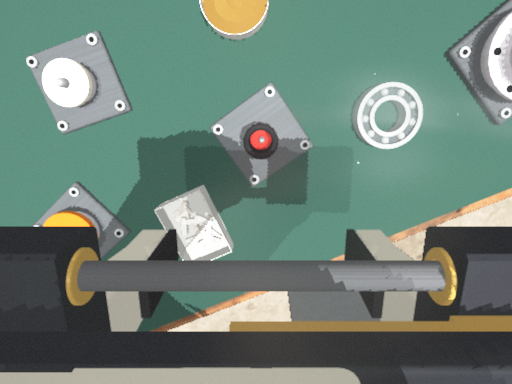

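The sleeve sits on the red pad, concentric at (261,140). Next is the bearing, where the fingertips must stay 2 mm above the worm wheel.

Request:
apply_moves(
  commands=[
    [[0.1,-28.6,0],0,0],
    [[0.1,-28.6,0],0,0],
    [[0.1,-28.6,0],0,0],
    [[0.1,-28.6,0],0,0],
    [[0.1,-28.6,0],0,0],
    [[0.1,-28.6,0],0,0],
    [[0.1,-28.6,0],0,0],
    [[0.1,-28.6,-3],0,0],
    [[0.1,-28.6,-6],0,0],
    [[0.1,-28.6,-9],0,0],
    [[0.1,-28.6,-11],0,0],
    [[0.1,-28.6,-12.5],0,0.2],
    [[0.1,-28.6,-13.3],0,0.3],
    [[0.1,-28.6,-13.7],0,0.35],
    [[0.1,-28.6,-13.7],0,1],
    [[0.1,-28.6,-13.7],0,1],
    [[0.1,-28.6,-13.7],0,1],
    [[0.1,-28.6,-13.7],0,1],
    [[0.1,-28.6,-13.7],0,1],
    [[0.1,-28.6,-13.7],0,1],
  ],
)

```text
clock: 12.93
tool_pos: [0.4493, -0.256, 0.0954]
orientation: [-180.0, -0.1, -24.1]
force: [0.5, 0.9, 3.2]
opening: 0.0511
gripper_force: 30.0
```

Request:
apply_moves(
  commands=[
    [[0,0,0],0,1],
    [[0,0,0],0,1],
    [[0,0,0],0,1],
  ],
)

```text
clock: 13.18
tool_pos: [0.4492, -0.256, 0.0953]
orientation: [-180.0, -0.1, -24.1]
force: [0.2, 0.3, 5.5]
opening: 0.0515
gripper_force: 30.0
```

Request:
apply_moves(
  commands=[
    [[0,0,0.5],0,1],
    [[0,0,2],0,1],
    [[0,0,5],0,1],
    [[0,0,8],0,1],
    [[0,0,11],0,1],
    [[0.8,3,13.5],0,1],
    [[1.7,6.5,13.5],0,1],
    [[2.7,10,13.5],0,1],
    [[3.7,13.5,13.5],0,1],
    [[4.7,17,13.5],0,1],
    [[5.7,20.5,13.5],0,1],
    [[6.7,24,13.5],0,1],
    [[7.7,27.5,13.5],0,1],
    [[8.7,31,13.5],0,1],
    [[9.7,34.5,13.5],0,1],
    [[10.7,38,13.5],0,1],
    [[11.7,41.5,13.5],0,1],
    [[12.7,44.1,13.5],0,1],
    [[12.7,44.1,13.5],0,1],
    [[12.7,44.1,13.5],0,1],
  ],
)

```text
clock: 14.85
tool_pos: [0.5754, 0.1864, 0.2286]
orientation: [179.9, 0.1, -24.0]
force: [0.2, -0.2, -0.6]
opening: 0.0512
gripper_force: 30.0
```

```bash
python3 look.py w6 seat_bearing:0 bearing:.21; python3 pads.py
```

```text
t 14.9 tcp [0.5752 0.1854 0.2288] [ 1.7991e+02  7.0000e-02 -2.4060e+01] q6 [ 36.  15. -10.  -0. -66.  30.] cam [0.641 0.158 0.37 ] f [-0.1 -0.7 -2. ] open 0.0512
seat_bearing 0.67 [259.9 136.2] [0.6077 0.173  0.    ]
bearing 0.62 [258.5 244.6] [0.5751 0.1883 0.21  ]
wrist
top
orange (179, 202) [0.4693 0.2558 0.032 ] dia 0.0587
blue (295, 156) [ 0.6221 -0.1577  0.032 ] dia 0.0782
side
```

View pics/w6.png

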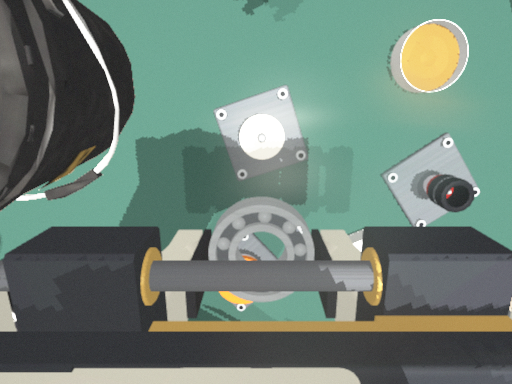

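The bearing is held and the white pad is at (262,137), but a bucket stands on the left, so I'll measure its clearance before lowering.

```bash
python3 - <<'E'
from h import *
w=ctrl.snapshot("wrist"); t=ctrl.snapshot("top"); s=ctrl.snapshot("side")
print("pad",atz(w,(261.5,137),.032),"foot",atz(w,(262,134.7),.008))
for z in (0,.05,.1,.15,.2,.25):
    # wrist right edge, top-view centre crop(120,30) & right edge crop(197,45), bottom edge crop(125,92)
    print(z,"wrist edge",atz(w,(132,90),z)[:2].round(3),atz(w,(100,165),z)[:2].round(3),"top right",atz(t,(90+197*.45,110+45*.45),z)[:2].round(3),"top bottom",atz(t,(90+125*.45,110+92*.45),z)[:2].round(3))
save(s,"s6"); im=cv2.imread("pics/s6.png")[90:240,180:380]; cv2.imwrite("pics/s6c.png",cv2.resize(im,(800,600),interpolation=2))
E
```

```text
pad [0.60953625 0.16844825 0.032     ] foot [0.60937415 0.16785348 0.008     ]
0 wrist edge [0.71  0.277] [0.654 0.351] top right [0.737 0.264] top bottom [0.66  0.382]
0.05 wrist edge [0.7  0.26] [0.652 0.325] top right [0.722 0.253] top bottom [0.648 0.368]
0.1 wrist edge [0.691 0.244] [0.65  0.299] top right [0.706 0.243] top bottom [0.635 0.353]
0.15 wrist edge [0.682 0.228] [0.648 0.272] top right [0.691 0.233] top bottom [0.623 0.338]
0.2 wrist edge [0.673 0.211] [0.647 0.246] top right [0.676 0.223] top bottom [0.611 0.324]
0.25 wrist edge [0.663 0.195] [0.645 0.219] top right [0.66  0.213] top bottom [0.598 0.309]
```

View pics/s6c.png

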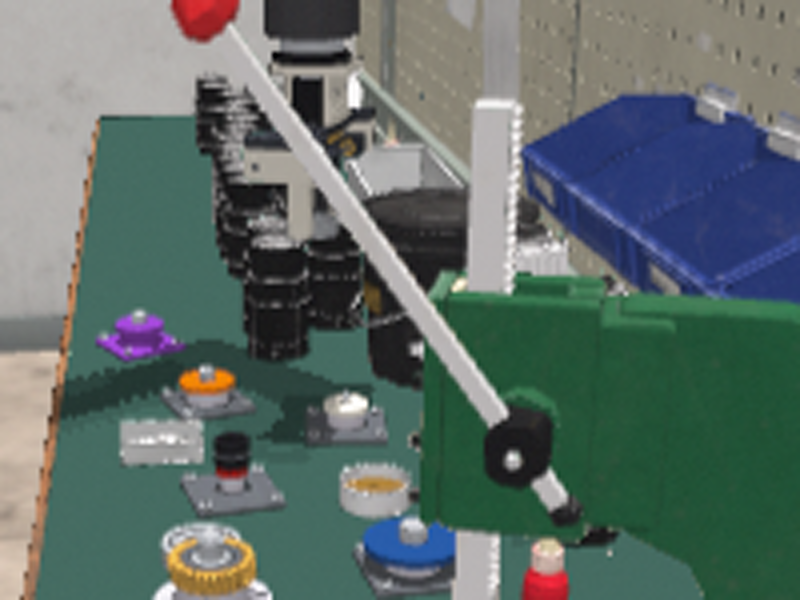

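Triangulation puts the bucket rim at about (0.68, 0.23), at z 0.15–0.2, too near the long gripper body. I'll turn the gripper by about −97° so its narrow side and the camera clear it.

Request:
apply_moves(
  commands=[
    [[0,0,0],-1.7,1],
    [[0,0,0],-1.7,1],
    [[0,0,0],-1.7,1],
    [[0,0,0],-1.7,1],
    [[0,0,0],-1.7,1],
    [[0,0,0],-1.7,1],
    [[0,0,0],-1.7,1],
    [[0,0,0],-1.7,1],
    [[0,0,0],-1.7,1],
    [[0,0,0],-1.7,1],
    [[1,-0.5,0],-1.7,1],
    [[2,-1,0],-1.7,1],
    [[3.3,-1.5,0],-1.7,1],
    [[3.3,-1.5,0],-1.7,1],
    [[3.3,-1.5,0],-1.7,1],
    [[3.3,-1.5,0],-1.7,1],
  ],
)

```text
clock: 16.63
tool_pos: [0.6086, 0.1698, 0.2295]
orientation: [180.0, -0.0, -121.4]
force: [-0.6, -0.4, -0.3]
opening: 0.0513
gripper_force: 30.0
```

Request:
apply_moves(
  commands=[
    [[0,0,-3],0,1],
    [[0,0,-6],0,1],
    [[0,0,-9],0,1],
    [[0,0,-11],0,1],
    [[0,0,-13],0,1],
    [[0,0,-14.5],0,1],
    [[0,0,-15.5],0,1],
    [[0,0,-16.3],0,1],
    [[0,0,-17],0,1],
    [[0,0,-17.4],0,1],
    [[0,0,-17.6],0,1],
    [[0,0,-17.6],0,1],
  ],
)

```text
clock: 17.63
tool_pos: [0.6088, 0.1702, 0.0537]
orientation: [-180.0, 0.0, -121.5]
force: [-0.3, -0.4, -1.4]
opening: 0.0516
gripper_force: 30.0
```

Request:
apply_moves(
  commands=[
    [[0,0,-0.1],0,1],
    [[0,0,-0.2],0,1],
    [[0,0,-0.25],0,1],
    [[0,0,-0.25],0,1],
  ],
)

```text
clock: 17.97
tool_pos: [0.609, 0.1702, 0.0514]
orientation: [-180.0, 0.0, -121.5]
force: [-0.1, 0.3, 0.1]
opening: 0.0511
gripper_force: 30.0
```

Request:
apply_moves(
  commands=[
    [[0,0,-0.05],0,1],
    [[0,0,-0.05],0,0.4],
    [[0,0,-0.05],0,0.2],
    [[0,0,-0.05],0,0],
    [[0,0,-0.05],0,0],
    [[0,0,-0.05],0,0],
    [[0,0,-0.05],0,0],
    [[0,0,2],0,0],
    [[0,0,6],0,0],
    [[0,0,10],0,0],
    [[0,0,14],0,0],
    [[0,0,18],0,0],
    [[0,0,20],0,0],
  ],
)

```text
clock: 19.05
tool_pos: [0.6103, 0.1704, 0.257]
orientation: [-179.8, 0.3, -121.5]
force: [1.2, -0.3, 1.4]
opening: 0.0874
gripper_force: 0.0
```

Request:
apply_moves(
  commands=[
    [[-3.3,1.5,0],1.7,0],
    [[-3.3,1.5,0],1.7,0],
    [[-3.3,1.5,0],1.7,0],
    [[-3.3,1.5,0],1.7,0],
    [[-3.3,1.5,0],1.7,0],
    [[-3.3,1.5,0],1.7,0],
    [[-3.3,1.5,0],1.7,0],
    [[-3.3,1.5,0],1.7,0],
    [[-3.3,1.5,0],1.7,0],
    [[-3.3,1.5,0],1.7,0],
    [[-3.3,1.5,0],1.7,0],
    [[-3.3,1.5,0],1.7,0],
    [[-3.3,1.5,0],1.7,0],
    [[-3.3,1.5,0],1.7,0],
    [[-3.3,1.5,0],1.7,0],
  ],
)

```text
clock: 20.3
tool_pos: [0.5757, 0.1851, 0.251]
orientation: [180.0, 0.0, -23.9]
force: [0.9, 0.6, -0.8]
opening: 0.0875
gripper_force: 0.0
```

```bash
python3 look.py w7 seat_bearing:0 bearing:.032
```

```text
t 20.35 tcp [0.5757 0.185  0.251 ] [ 1.7999e+02  1.0000e-02 -2.4200e+01] q6 [ 36.  14.  -8.  -0. -68.  29.] cam [0.641 0.157 0.392] f [0.1 0.  0.2] open 0.0878
seat_bearing 0.66 [259.7 138.6] [0.6039 0.1742 0.    ]
bearing 0.72 [257.2 138.1] [0.6085 0.175  0.032 ]
```

View pics/w7.png

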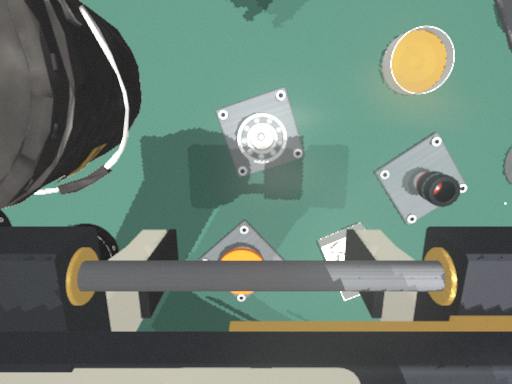

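The bearing lies concentric on the white seat at (261,137). Next is the worm wheel.

Request:
apply_moves(
  commands=[
    [[-12.7,-44.1,-3],0,0],
    [[-12.7,-44.1,-3],0,0],
    [[-12.7,-44.1,-3],0,0],
    [[-12.7,-44.1,-3],0,0],
    [[-12.7,-44.1,-3],0,0],
    [[-12.7,-44.1,-3],0,0],
    [[-12.7,-44.1,-3],0,0],
    [[-12.7,-44.1,-3],0,0],
    [[-12.7,-44.1,-3],0,0],
    [[-12.7,-44.1,-3],0,0],
    [[-12.7,-44.1,-3],0,0],
    [[-12.7,-44.1,-3],0,0],
    [[-12.7,-44.1,-3],0,0],
    [[-12.7,-44.1,-3],0,0],
  ],
)

```text
clock: 21.62
tool_pos: [0.4485, -0.2562, 0.221]
orientation: [-180.0, 0.0, -24.3]
force: [-0.3, 0.1, 0.5]
opening: 0.0876
gripper_force: 0.0
```

Request:
apply_moves(
  commands=[
    [[0,0,-3],0,0],
    [[0,0,-6],0,0],
    [[0,0,-9],0,0],
    [[0,0,-11.5],0,0],
    [[0,0,-13.5],0,0],
    [[0,0,-14.8],0,0],
    [[0,0,-15.4],0,0],
    [[0,0,-15.4],0,0],
    [[0,0,-15.4],0,1],
    [[0,0,-15.4],0,1],
    [[0,0,-15.4],0,1],
    [[0,0,-15.4],0,1],
    [[0,0,-15.4],0,1],
    [[0,0,-15.4],0,1],
    [[0,0,-15.4],0,1],
    [[0,0,-15.4],0,1],
  ],
)

```text
clock: 22.95
tool_pos: [0.4493, -0.256, 0.0679]
orientation: [-180.0, -0.1, -24.1]
force: [-2.1, 2.4, 6.1]
opening: 0.0642
gripper_force: 30.0
```

Request:
apply_moves(
  commands=[
    [[0,0,0.5],0,1],
    [[0,0,2],0,1],
    [[0,0,5],0,1],
    [[0,0,8],0,1],
    [[0,0,11],0,1],
    [[0,3,14],0,1],
    [[0,6,17],0,1],
    [[0,9.5,17],0,1],
    [[0,13,17],0,1],
    [[0,16.5,17],0,1],
    [[0,20,17],0,1],
    [[0,23.5,17],0,1],
    [[0,27,17],0,1],
    [[-0.3,30.5,17],0,1],
    [[-0.6,34,17],0,1],
    [[-0.9,37.5,17],0,1],
    [[-1.2,41,17],0,1],
    [[-1.3,44.5,17],0,1],
    [[-1.3,47,17],0,1],
    [[-1.3,47,17],0,1],
  ],
)

```text
clock: 24.62
tool_pos: [0.4355, 0.2178, 0.2366]
orientation: [-180.0, 0.0, -24.0]
force: [-0.5, -0.5, -3.8]
opening: 0.064
gripper_force: 30.0
```

Request:
apply_moves(
  commands=[
    [[0,3,0],0,1],
    [[0,5.8,0],0,1],
    [[0,5.8,0],0,1],
    [[0,5.8,0],0,1],
  ],
)

```text
clock: 24.95
tool_pos: [0.4351, 0.2725, 0.2363]
orientation: [179.9, 0.1, -24.0]
force: [-0.1, -0.4, -3.5]
opening: 0.0642
gripper_force: 30.0
```

```bash
python3 look.py w8 seat_wheel:0 worm_wheel:.22; python3 pads.py
```

```text
t 25.0 tcp [0.4351 0.2717 0.2363] [ 1.7989e+02  5.0000e-02 -2.4090e+01] q6 [ 54.   6. -20.  -0. -65.  12.] cam [0.501 0.244 0.378] f [-0.6 -0.3 -4.5] open 0.0642
seat_wheel 0.94 [128.4 258.2] [0.3955 0.4733 0.    ]
seat_wheel 0.92 [260.3 133.1] [0.4697 0.2575 0.    ]
wrist
top
blue (295, 156) [ 0.6221 -0.1577  0.032 ] dia 0.0782
side
```

View pics/w8.png

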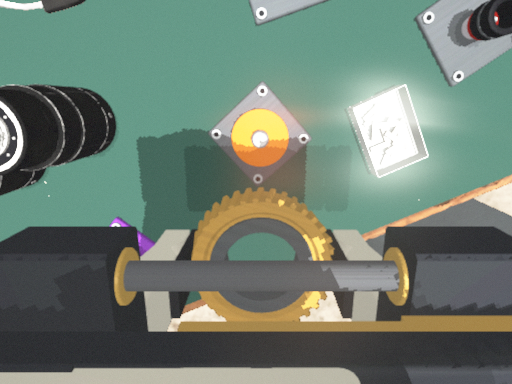

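The wheel is held level and the orange seat is centred at (260,135). Black jars stand to the left, so I'll use the same turn before lowering.

Request:
apply_moves(
  commands=[
    [[0,0,0],-1.7,1],
    [[0,0,0],-1.7,1],
    [[0,0,0],-1.7,1],
    [[0,0,0],-1.7,1],
    [[0,0,0],-1.7,1],
    [[0,0,0],-1.7,1],
    [[0,0,0],-1.7,1],
    [[0,0,0],-1.7,1],
    [[0,0,0],-1.7,1],
    [[0,0,0],-1.7,1],
    [[1,-0.5,0],-1.7,1],
    [[2,-1,0],-1.7,1],
    [[3.3,-1.5,0],-1.7,1],
    [[3.3,-1.5,0],-1.7,1],
    [[3.3,-1.5,0],-1.7,1],
    [[3.3,-1.5,0],-1.7,1],
  ],
)

```text
clock: 26.58
tool_pos: [0.4687, 0.2565, 0.237]
orientation: [180.0, -0.0, -121.4]
force: [-0.4, 0.4, -4.2]
opening: 0.0639
gripper_force: 30.0
```

Request:
apply_moves(
  commands=[
    [[0,0,-3],0,1],
    [[0,0,-6],0,1],
    [[0,0,-9],0,1],
    [[0,0,-12],0,1],
    [[0,0,-14],0,1],
    [[0,0,-15.5],0,1],
    [[0,0,-16.8],0,1],
    [[0,0,-17.8],0,1],
    [[0,0,-18.5],0,1],
    [[0,0,-19],0,1],
    [[0,0,-19.3],0,1],
    [[0,0,-19.4],0,1],
    [[0,0,-19.4],0,1],
  ],
)

```text
clock: 27.67
tool_pos: [0.4689, 0.2573, 0.0433]
orientation: [-180.0, 0.0, -121.5]
force: [0.2, 0.5, -3.9]
opening: 0.0643
gripper_force: 30.0
```

Request:
apply_moves(
  commands=[
    [[0,0,-0.05],0,1],
    [[0,0,-0.1],0,1],
    [[0,0,-0.15],0,1],
    [[0,0,-0.15],0,1],
  ],
)

```text
clock: 28.0
tool_pos: [0.469, 0.2573, 0.042]
orientation: [-180.0, 0.0, -121.5]
force: [-0.1, -0.0, -1.5]
opening: 0.0642
gripper_force: 30.0
```

Contact is beginning. I'll go 0.5 mm lower, release, rise and turn back to look.

Request:
apply_moves(
  commands=[
    [[0,0,-0.05],0,1],
    [[0,0,-0.05],0,1],
    [[0,0,-0.05],0,0.2],
    [[0,0,-0.05],0,0.1],
    [[0,0,-0.05],0,0],
    [[0,0,-0.05],0,0],
    [[0,0,-0.05],0,0],
    [[0,0,-0.05],0,0],
    [[0,0,2],0,0],
    [[0,0,6],0,0],
    [[0,0,10],0,0],
    [[0,0,14],0,0],
    [[0,0,18],0,0],
    [[0,0,20],0,0],
  ],
)

```text
clock: 29.17
tool_pos: [0.4701, 0.2579, 0.247]
orientation: [-179.9, 0.3, -121.5]
force: [0.6, 0.9, -0.1]
opening: 0.0872
gripper_force: 0.0
```

Request:
apply_moves(
  commands=[
    [[-3.3,1.5,0],1.7,0],
    [[-3.3,1.5,0],1.7,0],
    [[-3.3,1.5,0],1.7,0],
    [[-3.3,1.5,0],1.7,0],
    [[-3.3,1.5,0],1.7,0],
    [[-3.3,1.5,0],1.7,0],
    [[-3.3,1.5,0],1.7,0],
    [[-3.3,1.5,0],1.7,0],
    [[-3.3,1.5,0],1.7,0],
    [[-3.3,1.5,0],1.7,0],
    [[-3.3,1.5,0],1.7,0],
    [[-3.3,1.5,0],1.7,0],
    [[-3.3,1.5,0],1.7,0],
    [[-3.3,1.5,0],1.7,0],
    [[-3.3,1.5,0],1.7,0],
  ],
)

```text
clock: 30.42
tool_pos: [0.4357, 0.272, 0.2415]
orientation: [180.0, 0.0, -23.9]
force: [0.1, 0.2, 0.4]
opening: 0.0879
gripper_force: 0.0
```

```bash
python3 look.py w9 seat_wheel:0 worm_wheel:.032
```

```text
t 30.4667 tcp [0.4357 0.272  0.2415] [ 1.7999e+02  1.0000e-02 -2.4200e+01] q6 [ 54.   5. -20.  -0. -65.  12.] cam [0.501 0.244 0.383] f [-0.3  0.7 -0.5] open 0.0879
seat_wheel 0.87 [127.9 258.3] [0.3946 0.4768 0.    ]
seat_wheel 0.66 [258.9 132.3] [0.4717 0.2586 0.    ]
worm_wheel 0.68 [256.3 137.8] [0.4701 0.2622 0.032 ]
```

View pics/w9.png

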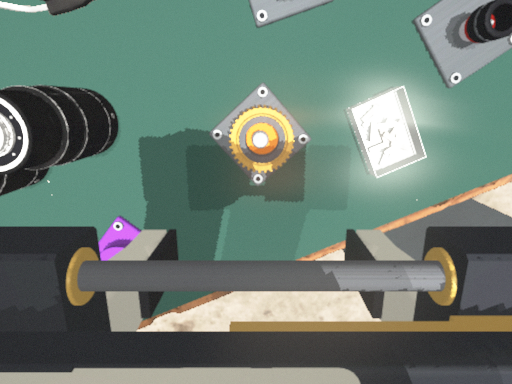

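The wheel is seated at (260,139). Last part: the cover.

Request:
apply_moves(
  commands=[
    [[1.3,-52.8,-1],0,0],
    [[1.3,-52.8,-1],0,0],
    [[1.3,-52.8,-1],0,0],
    [[1.3,-52.8,-1],0,0],
    [[1.3,-52.8,-1],0,0],
    [[1.3,-52.8,-1],0,0],
    [[1.3,-52.8,-1],0,0],
    [[1.3,-52.8,-1],0,0],
    [[1.3,-52.8,-1],0,0],
    [[1.3,-52.8,-1],0,0],
    [[1.3,-52.8,-1],0,0],
    [[1.3,-52.8,-1],0,0],
    [[1.3,-52.8,-1],0,0],
    [[1.3,-52.8,-1],0,0],
    [[1.3,-52.8,-1],0,0],
    [[1.3,-52.8,-1],0,0],
    [[1.3,-52.8,-1],0,0],
  ],
)

```text
clock: 31.98
tool_pos: [0.4487, -0.2552, 0.2316]
orientation: [-180.0, -0.0, -24.1]
force: [0.2, 0.3, -0.3]
opening: 0.0877
gripper_force: 0.0
```

Request:
apply_moves(
  commands=[
    [[0,0,-3],0,0],
    [[0,0,-6],0,0],
    [[0,0,-9],0,0],
    [[0,0,-12],0,0],
    [[0,0,-14],0,0],
    [[0,0,-15.5],0,0],
    [[0,0,-16.5],0,0],
    [[0,0,-17],0,0],
    [[0,0,-17],0,0],
    [[0,0,-17],0,1],
    [[0,0,-17],0,1],
    [[0,0,-17],0,1],
    [[0,0,-17],0,1],
    [[0,0,-17],0,1],
    [[0,0,-17],0,1],
    [[0,0,-17],0,1],
    [[0,0,-17],0,1],
    [[0,0,-17],0,1],
    [[0,0,-17],0,1],
  ],
)

```text
clock: 33.57
tool_pos: [0.4488, -0.256, 0.0619]
orientation: [180.0, -0.0, -24.1]
force: [-1.7, 0.0, 5.3]
opening: 0.0522
gripper_force: 30.0
```

Request:
apply_moves(
  commands=[
    [[0,0,0.4],0,1],
    [[0,0,1.2],0,1],
    [[0,0,3],0,1],
    [[0,0,6],0,1],
    [[0,0,9],0,1],
    [[0,0,12],0,1],
    [[0,0,15],0,1],
    [[2,1.6,17],0,1],
    [[4.5,3.6,17],0,1],
    [[7,5.6,17],0,1],
    [[9.5,7.7,17],0,1],
    [[12,9.7,17],0,1],
    [[14,11.3,17],0,1],
    [[14,11.3,17],0,1],
    [[14,11.3,17],0,1],
  ],
)

```text
clock: 34.82
tool_pos: [0.589, -0.1418, 0.2309]
orientation: [180.0, 0.1, -24.0]
force: [-1.3, -0.4, -2.8]
opening: 0.0522
gripper_force: 30.0
```

```bash
python3 look.py w10 seat_cover:0 cover:.2; python3 pads.py
```

```text
t 34.8667 tcp [ 0.5883 -0.1425  0.231 ] [ 1.7997e+02  1.0000e-01 -2.4070e+01] q6 [  5.  15.  -9.  -0. -66.  61.] cam [ 0.655 -0.17   0.372] f [-1.   0.3 -3. ] open 0.0522
seat_cover 0.81 [261.8 135.3] [ 0.6211 -0.1572  0.    ]
wrist
top
side
```

View pics/w10.png

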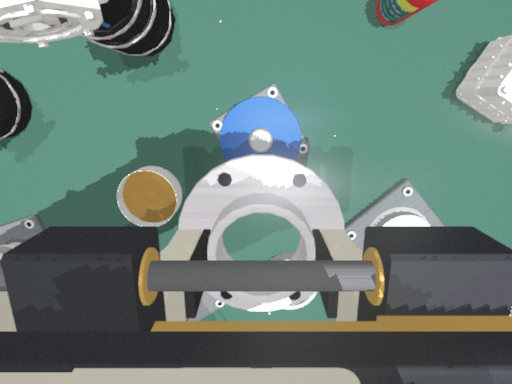

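The cover is held level, and the blue pad with its pin at (261,140) is confirmed. I'll set it down.

Request:
apply_moves(
  commands=[
    [[3.2,-1.4,-2],0,1],
    [[3.2,-1.4,-5],0,1],
    [[3.2,-1.4,-8],0,1],
    [[3.2,-1.4,-10.5],0,1],
    [[3.2,-1.4,-12.5],0,1],
    [[3.2,-1.4,-14],0,1],
    [[3.2,-1.4,-15],0,1],
    [[3.2,-1.4,-15.8],0,1],
    [[3.2,-1.4,-16.3],0,1],
    [[3.2,-1.4,-16.6],0,1],
    [[3.2,-1.4,-16.6],0,1],
    [[3.2,-1.4,-16.6],0,1],
  ],
)

```text
clock: 36.12
tool_pos: [0.6212, -0.1569, 0.0663]
orientation: [-180.0, -0.1, -24.1]
force: [-0.4, -0.5, -3.6]
opening: 0.0523
gripper_force: 30.0
```

Request:
apply_moves(
  commands=[
    [[0,0,-0.05],0,1],
    [[0,0,-0.1],0,1],
    [[0,0,-0.15],0,1],
    [[0,0,-0.2],0,1],
    [[0,0,-0.2],0,1],
  ],
)

```text
clock: 36.53
tool_pos: [0.6209, -0.1569, 0.064]
orientation: [-180.0, -0.0, -24.1]
force: [-1.6, 0.8, -0.7]
opening: 0.0526
gripper_force: 30.0
```

Request:
apply_moves(
  commands=[
    [[0,0,-0.05],0,1],
    [[0,0,-0.05],0,1],
    [[0,0,-0.05],0,0.4],
    [[0,0,-0.05],0,0.2],
    [[0,0,-0.05],0,0],
    [[0,0,-0.05],0,0],
    [[0,0,-0.05],0,0],
    [[0,0,-0.05],0,0],
    [[0,0,2],0,0],
    [[0,0,6],0,0],
    [[0,0,10],0,0],
    [[0,0,14],0,0],
    [[-3.3,1.4,18],0,0],
    [[-3.3,1.4,18],0,0],
    [[-3.3,1.4,18],0,0],
    [[-3.3,1.4,18],0,0],
  ],
)

```text
clock: 37.87
tool_pos: [0.5876, -0.1427, 0.2443]
orientation: [-179.9, -0.1, -24.1]
force: [0.5, 1.2, -0.1]
opening: 0.0877
gripper_force: 0.0
```

```bash
python3 look.py w11 seat_cover:0 cover:.032; python3 - <<'E'
import cv2,numpy as np
from h import *
a=cv2.imread("pics/w11.png")[0:260]; s=ctrl.snapshot("top"); t=cv2.cvtColor(s["img"],cv2.COLOR_RGB2BGR)[120:250,100:450]
cv2.imwrite("pics/f.png",np.vstack([cv2.resize(a,(640,325)),cv2.resize(t,(640,238))]))
E
```

```text
t 37.9167 tcp [ 0.5875 -0.1428  0.243 ] [-1.7999e+02  3.0000e-02 -2.4100e+01] q6 [  5.  14.  -9.  -0. -67.  61.] cam [ 0.653 -0.171  0.386] f [-0.  -1.  -0.5] open 0.0878
seat_cover 0.62 [258.  133.5] [ 0.6231 -0.1544  0.    ]
```

View pics/f.png

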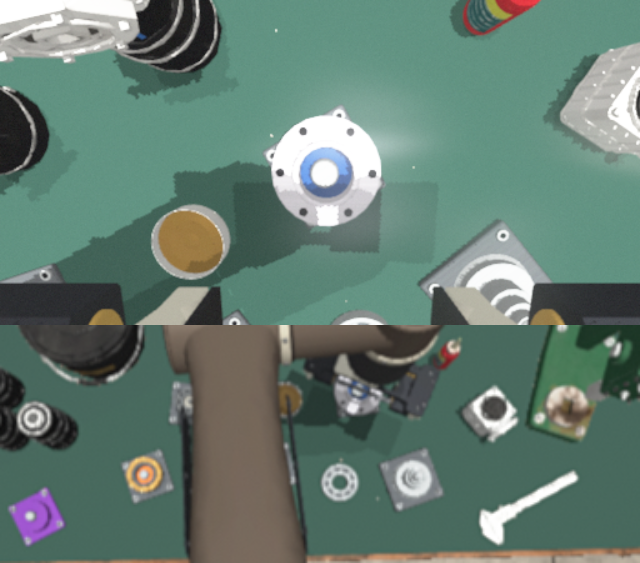

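The cover is concentric on the blue pad at (325,172) in the upper half of the picture. The arbor is bare and the calliper is untouched, so I'll hand in.

```bash
python3 -c "
from plant import ctrl
print(ctrl.close_job())"
```

```text
the job is handed in; nothing more can be done
None
```

I set all four parts down on their own seats in the required order, left the calliper where it lay, and handed the job in at about 38 s on the robot's clock; the hand-in returned no verdict.

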